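# Change the connector in a sprung assembly jig

## Task

The sprung assembly jig is holding a finished line connector. Pull the jig's red ball handle back against the spring and swing it into the holding notch so that the jaw stays open by itself, move the finished connector into the blue bin, and lay the other connector from the bench in the jig's two saddles the same way round (black tail out through the slotted stop) while the jaw is still parked. Then free the handle from the notch so that the jaw springs forward and clamps the new connector against the stop; leave the bin, bottles, tape and cutters standing and lying where they are.

Things in the scene. Friction and masses are not known exactly. Their poses are not given: they have to be found in the camera images.
- jig: Assembly jig of dark steel with a blue spring housing, screwed down, does not move. Origin on the bench under the middle of the shell of a clamped connector; x = direction in which the jaw is pulled open (stop towards handle), z up. In its frame, mm: base plate x -52..152, y -36..36, top z 8; spring housing x 72..142, y -30..30, top (the gate plate) z 66.
- jig_nest (a point): Middle of a clamped connector's shell (jig frame, mm: 0, 0, 37.5; shell z 28..47, tail out to x -59). Saddles at x -29..-17 and 19..26: floor z 28, cheeks 23 apart up to z 36, then flared to about 31 apart at z 43. Between them (x -17..19) there is room beside a connector down to the base plate. With the jaw parked a connector lies on both saddles with its shell middle at x 0..10.
- jig_stop (a point): Face of the slotted stop (jig frame, mm: -29, 0, 37.5), on which the shell's shoulder bears. Stop plate x -37..-29, y -20..20, top z 50, with a slot 13 wide, open at the top and down to z 30, for the black tail.
- jig_notch (a point): Place of the handle's 8 mm stem when parked, in the gate plate's J-shaped slot (jig frame, mm: 114, 15.5, 66). The slot: a straight lane along x at y = 0, at its rear end a crossing to the +y side, then a notch running 5 mm forward again behind a tongue; the spring pulls the stem into it and it stays.
- jig_jaw (a joint): Travel of the sprung jaw and bolt along the jig's +x, m: 0 closed on a connector, -0.003 closed empty, 0.017 parked in the notch (then 75 mm between stop and jaw face), at least 0.0225 (best 0.024 to 0.026) to swing the handle between lane and notch, 0.028 end of travel. Spring shuts it: 4.6 N at 0, 8.2 N at 0.028. Jaw 25 mm wide, z 28..50 mm.
- jig_handle (a joint): Swing of the ball handle about the bolt's axis (along the jig's x at y = 0, z = 37.5 mm), rad: 0 upright in the lane, about 0.5 parked in the notch, leaning to the jig's +y; range -0.03 to 0.56. Light friction, no spring. It swings only while the jaw travel is at least 0.0225.
- jig_ball (a point): Centre of the red ball (22 mm diameter) on the handle, 64 mm from the bolt's axis: in the jig's frame at x = 97 mm + travel, y = 64 mm x sin(swing), z = 37.5 + 64 mm x cos(swing). Pinched along the jig's x, the ball turns between the fingers as the handle swings.
- plug_done: The finished line connector, clamped in the jig at the start: white shell 19 x 58 x 19 mm with a tapered black tail, 88 mm in all, about 45 g. Origin on its underside; its y axis runs along it: pin end at y = -44 mm, shell to y = +14 mm, black tail to y = +44 mm. In the jig its +y points to the jig's -x. It does not roll.
- plug_done_mid (a point): Middle of the finished connector's shell (body y = -15 mm, 9.5 mm above its underside).
- plug_next: The connector to be loaded next, identical to plug_done and with the same axes; lies on the bench to the left or right of the jig, z = 0 under it.
- plug_next_mid (a point): Middle of the new connector's shell (body y = -15 mm, 9.5 mm above its underside).
- plug_next_tail (a point): End of the new connector's black tail (body y = +44 mm).
- blue_bin: Empty blue stacking bin, 158 (x) x 115 (y) x 74 (z) mm, loose, on the bench on the other side of the jig from plug_next. Origin under its centre. Inside: x -69..70, y -45..45, floor at z = 2; walls 74 high, but the front wall at -x only 34.
- oil_bottle: Bystander: yellow squeeze bottle standing near the stop end of the jig, 52 mm diameter, 160 mm high; origin under its centre.
- black_tape: Bystander: roll of black tape lying near the jig, 55 mm across, 19 mm high; origin under its centre.
- cutters: Bystander: teal cutters lying behind the jig, 55 x 121 x 11 mm, long along y; origin under the centre.
- glue: Bystander: small clear glue bottle standing at the back, 39 mm diameter, 118 mm high; origin under its centre.
Things that resemble listed ones, but are neither listed nor needed, are in the scene too. Leave any orange or purple look-alike of the plug_next alone.

How it is judged:
On the way, in this order (a step that is already met when the one before it is completed fails the run):
1. the jaw is parked open: the handle sits in the holding notch and nothing holds it (value of joint jig_jaw between 0.013 and 0.0205 m and value of joint jig_handle above 0.38 rad and contact force between the fingers and jig_handle below 0.1 N), for 0.3 s.
2. the finished connector lies released in the blue bin while the jaw is still parked (value of joint jig_jaw between 0.013 and 0.0205 m and value of joint jig_handle above 0.38 rad and x of plug_done_mid in the frame of blue_bin between -0.068 and 0.068 m and y of plug_done_mid in the frame of blue_bin between -0.045 and 0.045 m and z of plug_done_mid in the frame of blue_bin below 0.06 m and contact force between the fingers and plug_done below 0.1 N), for 0.2 s.
3. the new connector lies released in both saddles, tail towards the slotted stop, while the jaw is still parked (all of step 1 and x of plug_next_mid in the frame of jig between -0.004 and 0.011 m and y of plug_next_mid in the frame of jig between -0.005 and 0.005 m and z of plug_next_mid in the frame of jig between 0.034 and 0.041 m and x of plug_next_tail in the frame of jig below -0.04 m and contact force between the fingers and plug_next below 0.1 N), for 0.2 s.
At the end, for the whole second after the job is handed in: Handle upright in its lane (0.15 rad); jaw pressing on the new connector with over 2 N, its shell centred in the nest (3 mm along, 4 mm across, 3.5 mm in height), tail out through the slotted stop; finished connector inside the upright blue bin; both at rest (value of joint jig_jaw between -0.0025 and 0.003 m and value of joint jig_handle between -0.1 and 0.15 rad and x of plug_next_mid in the frame of jig between -0.003 and 0.003 m and y of plug_next_mid in the frame of jig between -0.004 and 0.004 m and z of plug_next_mid in the frame of jig between 0.034 and 0.041 m and x of plug_next_tail in the frame of jig below -0.052 m and contact force between jig_jaw and plug_next above 2 N and linear speed of each of plug_next, plug_done below 0.02 m/s and x of plug_done_mid in the frame of blue_bin between -0.068 and 0.068 m and y of plug_done_mid in the frame of blue_bin between -0.045 and 0.045 m and z of plug_done_mid in the frame of blue_bin below 0.06 m and angle between blue_bin's own z axis and vertical below 0.15 rad); the robot touches nothing.
It fails at once if the yellow squeeze bottle is moved more than 30 mm or tipped (distance of oil_bottle from where it was at the start of the episode above 0.03 m or angle between oil_bottle's own z axis and vertical above 0.4 rad).
It fails at once if the roll of black tape is moved more than 30 mm or tipped (distance of black_tape from where it was at the start of the episode above 0.03 m or angle between black_tape's own z axis and vertical above 0.4 rad).
It fails at once if the pair of teal cutters is moved more than 30 mm or tipped (distance of cutters from where it was at the start of the episode above 0.03 m or angle between cutters's own z axis and vertical above 0.4 rad).
It fails at once if the glue bottle is moved more than 30 mm or tipped (distance of glue from where it was at the start of the episode above 0.03 m or angle between glue's own z axis and vertical above 0.4 rad).
It fails at once if the blue bin is moved more than 50 mm or tipped (distance of blue_bin from where it was at the start of the episode above 0.05 m or angle between blue_bin's own z axis and vertical above 0.5 rad).
It also fails if it takes over 72 s, if anything falls off the work surface, if the arm or the gripper's body presses on something with over 40 N, if the wrist force passes 120 N, or if a joint passes its speed limit or range.

## Robot

A 6-joint arm with a two-finger parallel gripper is mounted at the origin on a cart in front of the work surface, level with it; the furniture and walls round the work are solid. World frame = base frame: x ahead of the robot, y to its left, z up, the work surface at z = 0. Lengths are in m, angles in rad, forces in N, time in s.
With the tool pointing down it reaches from about 0.3 to 1 m from the base axis. Payload 5.1 kg.
Tool frame: the origin (TCP) lies midway between the tips of the shut fingers; the grasp point (between the pads) lies 19 mm behind it; z points along the fingers, y is the line along which they close (so a half turn about z gives the same grasp; the last joint's range is limited). The gripper opens to 95 mm and grips with 3 to 60 N. Pads are 20 mm wide; open, the fingers measure 119 mm over their backs; the gripper's body (75 mm by 180 mm) begins 59 mm behind the grasp point.
Start: joints at [1.035, 0.124, 1.65, -0, 1.367, -0.083], TCP at [0.284, 0.584, 0.215] pointing down, gripper open.
Joint ranges: [-2.61, 2.61], [-1.02, 2.33], [0.03, 2.71], [-1.35, 4.49], [0.32, 2.68], [-2.91, 2.91]. Speed limits (rad/s): [2.57, 2.57, 3.14, 3.14, 3.14, 3.14].

## Interface

Orientations are given as a unit quaternion [w, x, y, z].
In Python, from bench import robot gives the robot as it stands. The module is installed in compiled form; this text tells all that it offers.
- The arm moves only by the shell command python3 -m jog 'ROWS'. ROWS is text: rows parted by semicolons, each of 7 numbers parted by spaces: the shift along the tool's x, y, z in cm, then the turn, a rotation vector about the tool's x, y, z in rad, then the finger opening in cm, from 0 to 9.51. In form: tx ty tz ax ay az grip; .... A call has 1 to 20 rows; each row shifts and turns the commanded pose from where the row before left it, along the tool's axes as they then stand; what a row does not reach is not made up. A row lasts 1/8 s, in which the tool goes at most 62.5 mm and 10.7 degrees, less where a joint would pass 70% of its speed; a pose out of reach is approached as far as the arm can. A call is refused whole if a number of a shift passes 6.25 or a number of a turn 0.188, either way. A call with a gripper value outside its range is refused whole. The fingers move at their own pace and stop on an object; the grip force is fixed at half the most. Time passes only in rows, so rows that do not move let the fingers close. It gives the time, the measured TCP pose, the force, the opening and the grip force at its end, in the units of the state.
- robot.observe(): the state, without advancing time (a new reading comes with each control period).
- robot.get_image(name): name is "side" or "top" or "wrist"; returns a dict with "image" (480x640x3 uint8, red, green, blue), "camera_matrix" (3x3 intrinsics, pixels), "R" (3x3) and "t" (3): a world point X has camera coordinates R X + t. Camera axes: x right, y down, z forward; pixel columns grow to the right and rows downward; lengths in m; the calibration is good to about 2 mm. A picture is of the moment at which its call begins. There is no depth.
- robot.close_job(): hands the job in; it is judged then, once.
Trained networks look in the newest picture that a camera, given by its name, has taken for a name from the list of things; names that differ only in an ending like _2 or _b are one class to them, and where a whole thing is asked for, a point or a joint stands for the part that bears it (a point fixed in the world has none). Each returns a list of dicts, best first, with "p" (0 to 1); they miss things now and then, are a little off and sometimes report something else, mostly with a low value. They report only what shows in the picture. A call takes as long as a camera call. They do not tell look-alikes from the thing itself.
- robot.spot_in(camera, label): "at" ([column, row] in pixels, amid what is visible of it).
The state is a dict: "time": time; "joint_pos": joint angles; "qd": joint speeds; "joint_torque": joint torques, N m; "tool_pos": TCP position; "eef_rot": TCP orientation; "force": force on the tool from outside, world axes, zero at the start; "ft_torque": the same for the moment, N m; "width": finger opening in m; "finger_force": force on a finger pad.
Only numpy, scipy, OpenCV 4.12 (cv2) and the standard library are available. Lean on these libraries where they do the work, as an engineer would, in place of code of your own. Each camera call takes 0.05 s, during which the arm holds its last target. There are 200 camera calls.

## Working session

There is one attempt and no reset: what is moved stays moved. The work goes in short steps, Python scripts to look and compute and a shell command to move; the robot and the scene stay as the last step left them, time stands still between calls to the robot, and variables do not carry over. Pictures are saved under pics/ and viewed, at most 10 in all, crops included, and the job is handed in when it is done.

```bash
mkdir -p pics; ls; cat > h.py <<'E'
from bench import robot
import numpy as np, cv2
def cam(n,save=None):
    d=robot.get_image(n)
    if save: cv2.imwrite('pics/'+save,cv2.cvtColor(d['image'],cv2.COLOR_RGB2BGR))
    return d
def ray(d,px):
    K,R,t=[np.array(d[k]) for k in('camera_matrix','R','t')]
    return -R.T@t, R.T@np.linalg.inv(K)@np.array([px[0],px[1],1.])
def atz(d,px,z):
    c,v=ray(d,px); return c+v*(z-c[2])/v[2]
def proj(d,X):
    K,R,t=[np.array(d[k]) for k in('camera_matrix','R','t')]
    p=K@(R@np.array(X)+t); return p[:2]/p[2]
def tri(d1,p1,d2,p2):
    c1,v1=ray(d1,p1);c2,v2=ray(d2,p2)
    s=np.linalg.lstsq(np.c_[v1,-v2],c2-c1,rcond=None)[0]
    return (c1+v1*s[0]+c2+v2*s[1])/2, np.linalg.norm(c1+v1*s[0]-c2-v2*s[1])
E
python3 - <<'E'
from h import *
d=cam('top','top.png'); s=cam('side','side.png')
for n,D in(('top',d),('side',s)):
    c,v=ray(D,(320,240)); print(n,c.round(3),v.round(3))
    for l in 'jig jig_ball plug_done plug_next plug_next_tail blue_bin oil_bottle black_tape cutters glue jig_notch jig_nest'.split():
        print(l,[(np.round(o['at']),round(o['p'],2)) for o in robot.spot_in(n,l)][:4])
print(robot.observe())
E
```

```text
pics
top [0.301 0.1   1.165] [ 0.229  0.029 -0.973]
jig [(array([367., 272.]), 0.57), (array([471., 300.]), 0.46)]
jig_ball []
plug_done [(array([342., 264.]), 0.63)]
plug_next [(array([226., 259.]), 0.61), (array([190., 268.]), 0.59), (array([470., 301.]), 0.55), (array([259., 261.]), 0.53)]
plug_next_tail [(array([263., 264.]), 0.76), (array([233., 299.]), 0.75), (array([224., 262.]), 0.53), (array([190., 268.]), 0.49)]
blue_bin [(array([469., 300.]), 0.65)]
oil_bottle [(array([307., 289.]), 0.62)]
black_tape [(array([351., 299.]), 0.75)]
cutters [(array([370., 238.]), 0.68)]
glue [(array([400., 216.]), 0.74)]
jig_notch [(array([369., 272.]), 0.93)]
jig_nest []
side [0.577 1.009 0.71 ] [-0.025 -0.826 -0.563]
jig [(array([342., 239.]), 0.74), (array([344., 209.]), 0.43)]
jig_ball [(array([344., 204.]), 0.48)]
plug_done [(array([342., 252.]), 0.72)]
plug_next [(array([353., 355.]), 0.95), (array([344., 322.]), 0.83), (array([373., 393.]), 0.75), (array([405., 342.]), 0.63)]
plug_next_tail [(array([373., 396.]), 0.94), (array([340., 248.]), 0.73), (array([352., 355.]), 0.55), (array([
[... 340 characters left out ...]
oint_pos': array([ 1.03540821e+00,  1.23802984e-01,  1.65032202e+00, -9.59786876e-07,
        1.36753591e+00, -8.25890048e-02]), 'qd': array([-1.50135055e-04,  6.59231584e-04,  6.40382447e-04, -7.17913533e-04,
        7.52882826e-04, -7.18617805e-05]), 'joint_torque': array([ 7.02954203e-04, -4.17595625e+01, -3.60217345e+01,  7.76190287e-02,
        4.27644141e-02, -2.61745799e-05]), 'tool_pos': array([0.28436814, 0.58445925, 0.21464125]), 'eef_rot': array([-9.93045242e-06,  2.24470327e-01,  9.74480924e-01, -3.26548119e-05]), 'force': array([-0.30424381, -0.20439517,  0.53887722]), 'ft_torque': array([ 0.00198923,  0.0350097 , -0.03309645]), 'finger_force': 0.0, 'width': 0.09519315101676702}
```

```bash
python3 - <<'E'
import cv2
a=cv2.imread('pics/top.png')[190:340,150:540]; a=cv2.resize(a,None,fx=2.05,fy=2.05,interpolation=3)
cv2.imwrite('pics/topc.png',a)
b=cv2.imread('pics/side.png')[140:420,220:500]; cv2.imwrite('pics/sidec.png',cv2.resize(b,None,fx=2.14,fy=2.14,interpolation=3)[:600,:600])
E
```

```text
(no output)
```

View pics/topc.png

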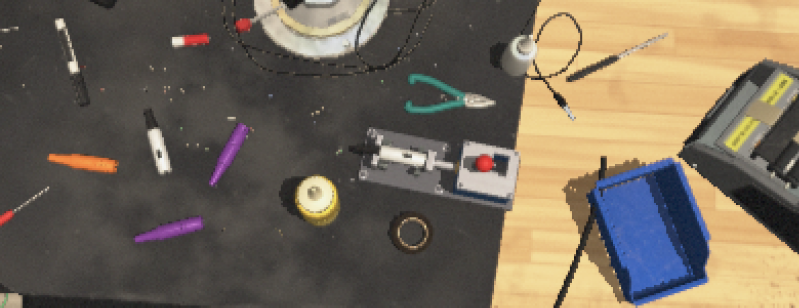

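View pics/sidec.png

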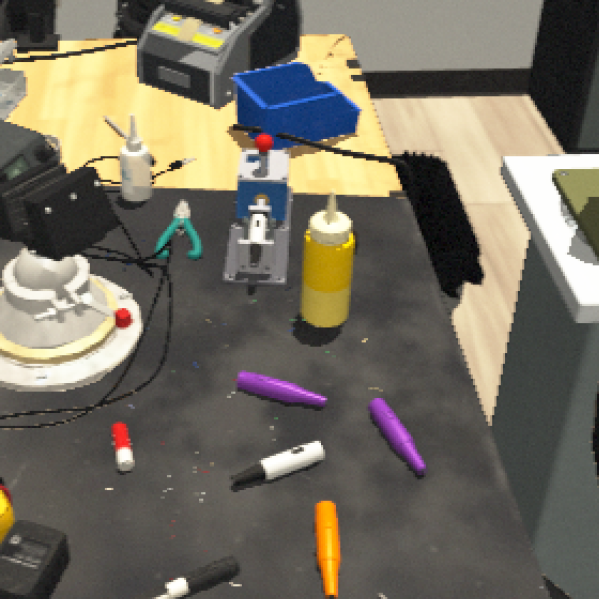

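```bash
python3 - <<'E'
from h import *
d=cam('top'); s=cam('side')
def blob(D,f,box,show=0):
    im=cv2.cvtColor(D['image'],cv2.COLOR_RGB2HSV).astype(int);m=f(im[...,0],im[...,1],im[...,2]).astype(np.uint8)
    k=np.zeros_like(m);x0,y0,x1,y1=box;k[y0:y1,x0:x1]=m[y0:y1,x0:x1]
    n,l,st,ce=cv2.connectedComponentsWithStats(k);i=1+np.argmax(st[1:,4])
    pts=np.argwhere(l==i)[:,::-1].astype(float)
    return ce[i],st[i],pts
red=lambda h,S,v:((h<8)|(h>172))&(S>150)&(v>80)
a=blob(d,red,(370,255,400,285));b=blob(s,red,(330,190,360,220))
print(a[:2],b[:2]); ball,e=tri(d,a[0],s,b[0]);print('ball',ball,e)
white=lambda h,S,v:(S<60)&(v>150)
tc=lambda x,y:(150+x/2.05,190+y/2.05)
sc=lambda x,y:(220+x/2.14,140+y/2.14)
for nm,p,z in [('jig shell pin end',tc(424,160),.0375),('shell shoulder',tc(377,152),.0375),('tailend',tc(352,149),.0375),('plate c1',tc(371,128),.008),('c2',tc(360,183),.008),('hous BR',tc(513,206),.066),('hous TR',tc(521,150),.066),('hous TL',tc(464,142),.066),('hous BL',tc(457,195),.066),
 ('next tail',tc(150,108),.008),('next pin',tc(160,174),.0095),('bin FL',tc(590,190),.074),('bin TR',tc(678,160),.074),('bin BR',tc(709,292),.074),('binBL',tc(635,305),.034),('oil',tc(316,190),.16),('glue',tc(519,45),.118),('tape',tc(411,231),.019),('cutters',tc(450,95),.01),('lampbase',tc(330,58),.0)]:
    print(nm,atz(d,p,z).round(4))
for nm,p,z in [('next tail',sc(233,482),.008),('next pin',sc(323,450),.0095),('jig ball',sc(264,142),.1015),('oil',sc(327,320),0)]: print('side',nm,atz(s,p,z).round(4))
w,st,pts=blob(d,white,(215,240,240,285)); print('next white',atz(d,w,.015),st, cv2.fitLine(pts.astype(np.float32),2,0,.01,.01).ravel())
w,st,pts=blob(d,white,(325,255,362,280)); print('done white',w,atz(d,w,.045),st)
E
```

```text
(array([385.70588235, 269.33333333]), array([382, 266,   8,   8,  51], dtype=int32)) (array([342.66037736, 206.33962264]), array([339, 203,   8,   8,  53], dtype=int32))
ball [ 0.48739809 -0.03379533  0.10237883] 0.001432742266007214
jig shell pin end [0.4979 0.0331 0.0375]
shell shoulder [0.5042 0.0935 0.0375]
tailend [0.506  0.1256 0.0375]
plate c1 [0.541  0.1032 0.008 ]
c2 [0.4673 0.1128 0.008 ]
hous BR [ 0.4432 -0.0768  0.066 ]
hous TR [ 0.5135 -0.0849  0.066 ]
hous TL [ 0.5189 -0.0138  0.066 ]
hous BL [ 0.4521 -0.0078  0.066 ]
next tail [0.5486 0.3975 0.008 ]
next pin [0.4614 0.3734 0.0095]
bin FL [ 0.468  -0.1688  0.074 ]
bin TR [ 0.5124 -0.2763  0.074 ]
bin BR [ 0.3555 -0.3106  0.074 ]
binBL [ 0.3356 -0.2348  0.034 ]
oil [0.4342 0.1601 0.16  ]
glue [ 0.6332 -0.0704  0.118 ]
tape [0.4088 0.0439 0.019 ]
cutters [0.5922 0.0014 0.01  ]
lampbase [0.6355 0.1647 0.    ]
side next tail [0.5437 0.4014 0.008 ]
side next pin [0.4594 0.3688 0.0095]
side jig ball [ 0.4848 -0.0348  0.1015]
side oil [0.4304 0.1752 0.    ]
next white [0.49233163 0.37789853 0.015     ] [222 253  11  22 133] [  0.26708913   0.9636718  227.30827    263.01505   ]
done white [346.38659794 265.61340206] [0.50117364 0.06091543 0.045     ] [331 256  31  17 194]
```

```bash
cat >> h.py <<'E'
def go(xyz,phi_deg,tilt=True):
    "print tool-frame total shift (cm) and turn needed from the measured pose"
    from scipy.spatial.transform import Rotation as Ro
    o=robot.observe();q=o['eef_rot'];R=Ro.from_quat([q[1],q[2],q[3],q[0]])
    f=np.radians(phi_deg);y=np.array([np.cos(f),np.sin(f),0]);z=np.array([0,0,-1.]);T=Ro.from_matrix(np.c_[np.cross(y,z),y,z])
    d=np.array(xyz)-o['tool_pos']
    ycur=R.as_matrix()[:,1]
    print('t',round(o['time'],2),'pos',o['tool_pos'].round(4),'phi',np.degrees(np.arctan2(ycur[1],ycur[0])).round(2),'w',o['width'].round(4),'F',o['force'].round(1),'q6',o['joint_pos'][5].round(2))
    print(' shift now-frame cm',(R.inv().apply(d)*100).round(2),' turn',(R.inv()*T).as_rotvec().round(3),' shift target-frame cm',(T.inv().apply(d)*100).round(2))
def jig(p,o=(.499,.0625),a=-97.0):
    c,s=np.cos(np.radians(a)),np.sin(np.radians(a));return np.array([o[0]+c*p[0]-s*p[1],o[1]+s*p[0]+c*p[1],p[2]])
E
python3 -c "
from h import *
go([.495,-.01,.24],83)"
```

```text
Traceback (most recent call last):
  File "h.py", line 26, in go
    print('t',round(o['time'],2),'pos',o['tool_pos'].round(4),'phi',np.degrees(np.arctan2(ycur[1],ycur[0])).round(2),'w',o['width'].round(4),'F',o['force'].round(1),'q6',o['joint_pos'][5].round(2))
                                                                                                                         ^^^^^^^^^^^^^^^^
AttributeError: 'float' object has no attribute 'round'
```

View pics/top.png

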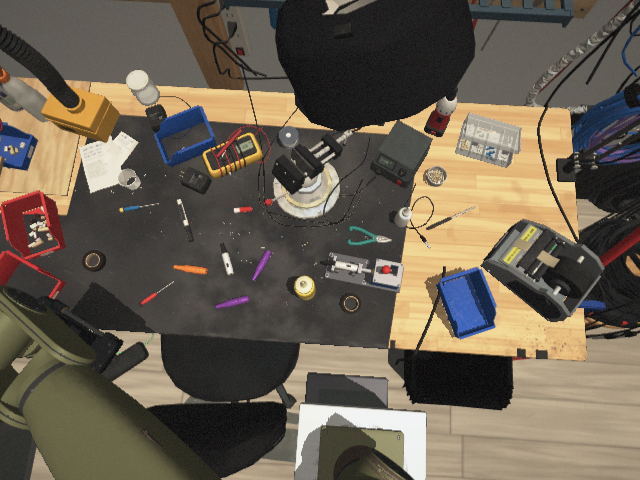

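Candidates for the new connector: the white shell with black tail at (226,258), the orange one at (190,268), two purple ones at (262,264) and (232,301), and a marker at (185,220). I choose (226,258). The top view shows the jig at (360,268) with its ball at (386,269), and the correct bin at (467,300). The other blue bin at (185,137) is a look-alike.

```bash
sed -i "s/o\['width'\].round(4)/round(float(o['width']),4)/" h.py; python3 - <<'E'
from h import *
im=cv2.imread('pics/top.png')[235:315,170:280]; cv2.imwrite('pics/cand.png',cv2.resize(im,None,fx=5,fy=5,interpolation=2))
go([.495,-.01,.24],83)
E
```

```text
t 1.4 pos [0.2844 0.5845 0.2147] phi 64.06 w 0.0951 F [ 0.2 -0.2  0.2] q6 -0.08
 shift now-frame cm [-44.94 -44.24  -2.53]  turn [-0.     0.    -0.331]  shift target-frame cm [-28.15 -56.44  -2.53]
```

View pics/cand.png

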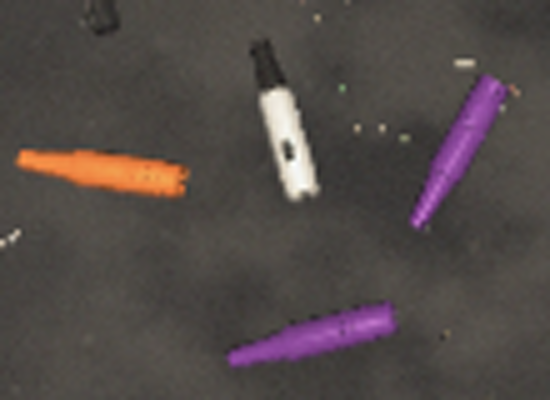

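The crop confirms it: white shell with black tail at crop (285,120). The look-alikes are orange and purple. I'll move above the jig.

```bash
python3 -m jog '-3 -2.95 -0.17 0 0 0 6;-3 -2.95 -0.17 0 0 0 6;-3 -2.95 -0.17 0 0 0 6;-3 -2.95 -0.17 0 0 0 6;-3 -2.95 -0.17 0 0 0 6;-3 -2.95 -0.17 0 0 0 6;-3 -2.95 -0.17 0 0 0 6;-3 -2.95 -0.17 0 0 0 6;-3 -2.95 -0.17 0 0 0 6;-3 -2.95 -0.17 0 0 0 6;-3 -2.95 -0.17 0 0 0 6;-3 -2.95 -0.17 0 0 0 6;-3 -2.95 -0.17 0 0 0 6;-3 -2.95 -0.17 0 0 0 6;-3 -2.95 -0.17 0 0 0 6;0 0 0 0 0 -0.11 6;0 0 0 0 0 -0.11 6;0 0 0 0 0 -0.11 6;0 0 0 0 0 0 6'
python3 - <<'E'
from h import *
d=cam('wrist','w1.png')
c,v=ray(d,(320,240));print(c,v)
go(jig((97,0,84) and (.097,0,.084)),83)
for l in 'jig_ball plug_done blue_bin'.split(): print(l,[(np.round(o['at']),round(o['p'],2)) for o in robot.spot_in('wrist',l)][:3])
E
```

```text
time: 3.78
tool_pos: [0.4955, -0.0103, 0.2403]
eef_rot: [0.0, 0.062, 0.998, 0.0]
force: [0.7, 0.1, -0.4]
width: 0.0599
finger_force: 0.0
[ 0.41782414 -0.00095719  0.41140322] [ 0.27890184 -0.01544455 -0.96039522]
t 3.83 pos [ 0.4954 -0.0103  0.2403] phi 82.85 w 0.0599 F [ 0.2 -0.9  0.1] q6 -1.58
 shift now-frame cm [ 0.53 -2.43 15.63]  turn [ 0.     0.    -0.003]  shift target-frame cm [ 0.53 -2.43 15.63]
jig_ball [(array([288., 222.]), 0.6)]
plug_done [(array([391., 211.]), 0.66)]
blue_bin [(array([ 78., 179.]), 0.63)]
```

View pics/w1.png

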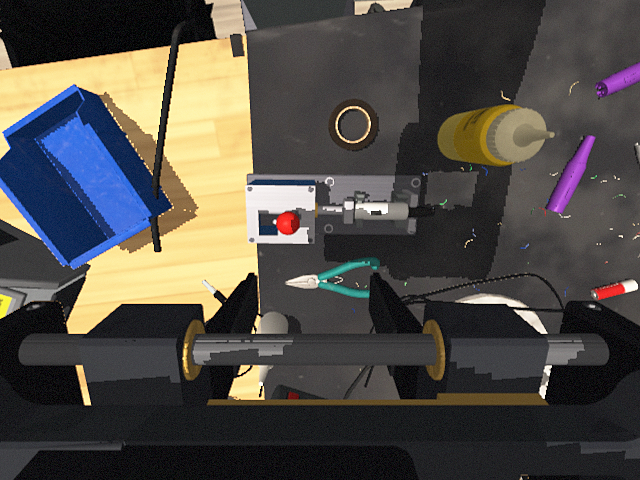

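The wrist view shows the ball at (288,222), the shell from (357,210) to (408,210), the tail to (432,210), and the bin around (82,175).

```bash
python3 - <<'E'
from h import *
d=cam('wrist')
im=cv2.cvtColor(d['image'],cv2.COLOR_RGB2HSV).astype(int);h,S,v=im[...,0],im[...,1],im[...,2]
m=(((h<8)|(h>172))&(S>140)&(v>70)).astype(np.uint8);k=np.zeros_like(m);k[200:245,265:310]=m[200:245,265:310]
p=np.argwhere(k)[:,::-1].mean(0);print('ball px',p,k.sum(),atz(d,p,.1015).round(4))
for n,q,z in [('shoulder mid',(408,210),.0375),('tail end',(433,210),.0375),('pin',(357,210),.0375),('plate TL',(247,176),.008),('plate TR',(422,177),.008),('plate BR',(418,234),.008),
 ('gate TL',(249,183),.066),('gate TR',(314,184),.066),('gate BR',(314,243),.066),('gate BL',(248,243),.066),
 ('bin',(75,86),.074),('bin',(172,208),.074),('bin',(71,268),.074),('bin low',(2,160),.034)]: print(n,atz(d,q,z).round(4))
s=cam('side')
im=cv2.imread('pics/w1.png')[160:260,235:445]; cv2.imwrite('pics/w1c.png',cv2.resize(im,None,fx=3.8,fy=3.8,interpolation=2))
E
```

```text
ball px [287.17380952 222.66190476] 420 [ 0.4874 -0.034   0.1015]
shoulder mid [0.504  0.0938 0.0375]
tail end [0.5074 0.1213 0.0375]
pin [0.4971 0.0378 0.0375]
plate TL [ 0.4476 -0.0823  0.008 ]
plate TR [0.4738 0.1193 0.008 ]
plate BR [0.5421 0.112  0.008 ]
gate TL [ 0.4504 -0.0699  0.066 ]
gate TR [ 0.4594 -0.0055  0.066 ]
gate BR [ 0.5206 -0.013   0.066 ]
gate BL [ 0.512  -0.0819  0.066 ]
bin [ 0.3442 -0.2094  0.074 ]
bin [ 0.4646 -0.1488  0.074 ]
bin [ 0.514  -0.2691  0.074 ]
bin low [ 0.3966 -0.335   0.034 ]
```

View pics/w1c.png

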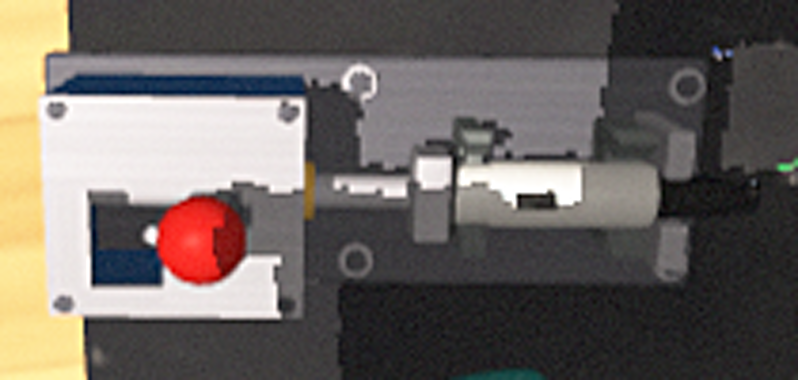

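```bash
sed -i 's/o=(.499,.0625),a=-97.0/o=(.500,.0627),a=-97.4/' h.py; python3 -m jog '0.25 -1.2 2 0 0 0 6;0.25 -1.2 3 0 0 0 6;0 0 3 0 0 0 6;0 0 3 0 0 0 6;0 0 2.5 0 0 0 6;0 0 2 0 0 0 6;0 0 0 0 0 0 6;0 0 0 0 0 0 1;0 0 0 0 0 0 1;0 0 0 0 0 0 1;0 0 0 0 0 0 1;0 0 0 0 0 0 1'; python3 -c "
from h import *
go(jig((.122,0,.085)),82.85)
cam('wrist','w2.png')"
```

```text
time: 5.58
tool_pos: [0.4878, -0.0334, 0.0855]
eef_rot: [0.0, 0.061, 0.998, 0.0]
force: [-0.8, 0.5, 1.3]
width: 0.0203
finger_force: 30.0
t 5.58 pos [ 0.4878 -0.0334  0.0855] phi 82.97 w 0.0203 F [-0.8  0.5  1.3] q6 -1.63
 shift now-frame cm [ 0.04 -2.51  0.05]  turn [0.    0.001 0.002]  shift target-frame cm [ 0.04 -2.51  0.05]
```

View pics/w2.png

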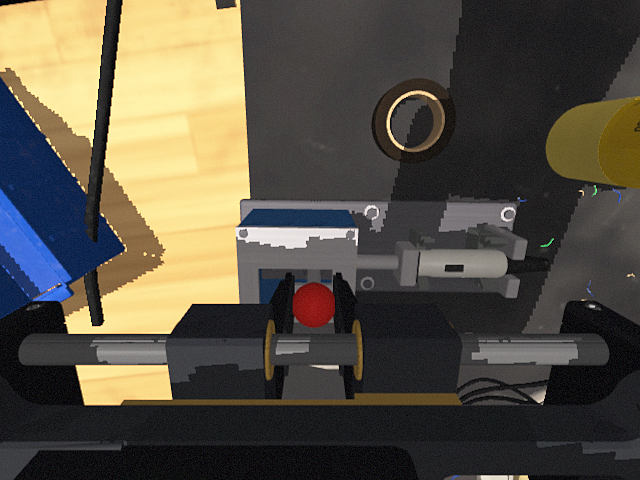

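The ball at (315,303) sits between the two fingers with a 30 N grip. I'll pull back, swing, and ease into the notch.

```bash
python3 -m jog '0 -0.5 0 0 0 0 1;0 -0.7 0 0 0 0 1;0 -0.7 0 0 0 0 1;0 -0.6 0 0 0 0 1;0 0 0 0 0 0 1'; python3 -c "
from h import *
go(jig((.122,0,.085)),82.85)"; python3 -m jog '-0.53 0 0.02 0 0 0 1;-0.53 0 0.07 0 0 0 1;-0.52 0 0.11 0 0 0 1;-0.51 0 0.15 0 0 0 1;-0.5 0 0.2 0 0 0 1;-0.5 0 0.24 0 0 0 1;0 0 0 0 0 0 1'; python3 -c "
from h import *
go(jig((.114,.0307,.077)),82.85)"
```

```text
time: 6.25
tool_pos: [0.4848, -0.057, 0.0854]
eef_rot: [0.0, 0.062, 0.998, 0.002]
force: [1.2, 8.9, 2.1]
width: 0.0203
finger_force: 30.0
t 6.25 pos [ 0.4848 -0.057   0.0854] phi 82.91 w 0.0203 F [1.2 8.9 2.1] q6 -1.68
 shift now-frame cm [ 0.03 -0.13  0.04]  turn [0.004 0.    0.001]  shift target-frame cm [ 0.03 -0.13  0.04]
time: 7.12
tool_pos: [0.5155, -0.0605, 0.0773]
eef_rot: [-0.0, 0.062, 0.998, 0.002]
force: [0.7, 7.1, 1.8]
width: 0.0203
finger_force: 30.0
t 7.12 pos [ 0.5155 -0.0605  0.0773] phi 82.94 w 0.0203 F [0.7 7.1 1.8] q6 -1.67
 shift now-frame cm [0.05 0.62 0.03]  turn [ 0.004 -0.     0.002]  shift target-frame cm [0.05 0.62 0.03]
```

```bash
python3 -m jog '0 0.3 0 0 0 0 1;0 0.3 0 0 0 0 1;0 0.2 0 0 0 0 1;0 0 0 0 0 0 1'; python3 -c "
from h import *
go(jig((.114,.0307,.077)),82.85)"; python3 -m jog '0 0 0 0 0 0 4.5;0 0 0 0 0 0 4.5;0 0 0 0 0 0 4.5;0 0 -2 0 0 0 4.5;0 0 -4 0 0 0 4.5;0 0 -4 0 0 0 4.5;0 0 -4 0 0 0 4.5;0 0 -2 0 0 0 4.5;0 0 0 0 0 0 4.5'; python3 - <<'E'
from h import *
d=cam('wrist','w3.png')
im=cv2.cvtColor(d['image'],cv2.COLOR_RGB2HSV).astype(int);h,S,v=im[...,0],im[...,1],im[...,2]
m=(((h<8)|(h>172))&(S>140)&(v>70)).astype(np.uint8);n,l,st,ce=cv2.connectedComponentsWithStats(m)
for i in np.argsort(-st[1:,4])[:2]+1:
    P=atz(d,ce[i],.0937); r=P-jig((0,0,0)); x=np.array(jig((1,0,0))-jig((0,0,0))); y=np.array(jig((0,1,0))-jig((0,0,0)))
    print('ball',ce[i],st[i],(r@x).round(4),(r@y).round(4),'expect .114,.0307')
go(jig((0.004,0,.2)),-7.4)
E
```

```text
time: 7.62
tool_pos: [0.5165, -0.0545, 0.0773]
eef_rot: [0.001, 0.061, 0.998, -0.0]
force: [2.3, -0.4, -1.0]
width: 0.0205
finger_force: 30.0
t 7.62 pos [ 0.5165 -0.0545  0.0773] phi 82.97 w 0.0205 F [ 2.3 -0.4 -1. ] q6 -1.66
 shift now-frame cm [0.08 0.01 0.03]  turn [-0.     0.001  0.002]  shift target-frame cm [0.08 0.01 0.03]
time: 8.75
tool_pos: [0.5168, -0.0543, 0.2385]
eef_rot: [0.001, 0.061, 0.998, -0.0]
force: [-0.3, -0.1, -0.9]
width: 0.0447
finger_force: 0.0
ball [313.85       223.25714286] [303 212  23  24 420] 0.1138 0.0291 expect .114,.0307
ball [323.47727273 382.47727273] [318 375  11  16 132] 0.102 0.2076 expect .114,.0307
t 8.8 pos [ 0.5159 -0.0541  0.2366] phi 82.96 w 0.0447 F [-1.1 -0.3 -0. ] q6 -1.66
 shift now-frame cm [ 3.01 11.    3.66]  turn [-0.    -0.     1.577]  shift target-frame cm [10.98 -3.08  3.66]
```

View pics/w3.png

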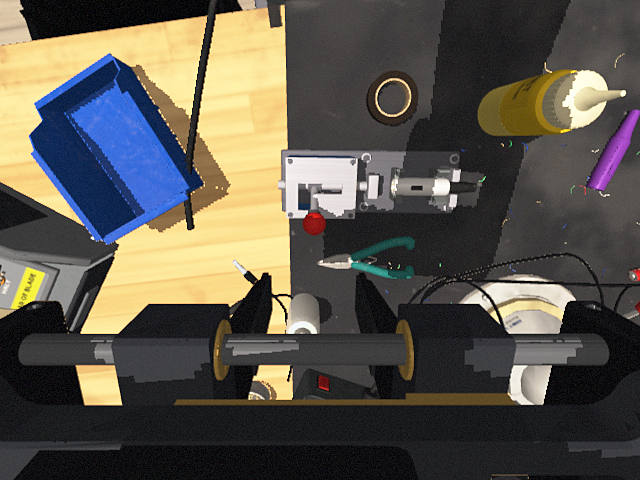

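Parked: the ball at (314,223) is in the notch and the jaw has drawn back. The connector is at (422,186) and the bin is at (37..200, 55..243).

```bash
python3 - <<'E'
from h import *
d=cam('wrist')
x=jig((1,0,0))-jig((0,0,0));y=jig((0,1,0))-jig((0,0,0))
J=lambda P:((P-jig((0,0,0)))@x,(P-jig((0,0,0)))@y)
for n,q in [('pin',(392,186)),('shoulder',(449,187))]: print(n,np.round(J(atz(d,q,.0375)),4))
for q,z in [((200,183),.074),((105,243),.074),((110,57),.074),((37,103),.034),((37,103),.074),((33,150),.074)]: print(q,z,atz(d,q,z).round(4))
E
python3 -m jog '1 2.2 0 0 0 0 5.5;0.5 2.2 0 0 0 0.15 5.5;0 0 0 0 0 0 5.5'; python3 -c "
from h import *
go(jig((0.004,0,.2)),-7.4)"
```

```text
pin [ 0.0299 -0.001 ]
shoulder [-0.0315 -0.0004]
(200, 183) 0.074 [ 0.464  -0.1585  0.074 ]
(105, 243) 0.074 [ 0.5116 -0.2671  0.074 ]
(110, 57) 0.074 [ 0.3466 -0.2134  0.074 ]
(37, 103) 0.034 [ 0.3675 -0.3193  0.034 ]
(37, 103) 0.074 [ 0.3751 -0.29    0.074 ]
(33, 150) 0.074 [ 0.4145 -0.3079  0.074 ]
time: 9.22
tool_pos: [0.5054, -0.0077, 0.2348]
eef_rot: [-0.002, 0.135, 0.991, -0.0]
force: [-0.5, 0.5, 0.3]
width: 0.055
finger_force: 0.0
t 9.22 pos [ 0.5054 -0.0077  0.2348] phi 74.54 w 0.055 F [-0.5  0.5  0.3] q6 -1.42
 shift now-frame cm [2.33 6.25 3.48]  turn [-0.003 -0.003  1.43 ]  shift target-frame cm [ 6.51 -1.45  3.48]
```

```bash
python3 -m jog '0.6 1.63 0 0 0 0 5.5;0.6 1.63 0 0 0 0 5.5;0.6 1.63 0 0 0 0 5.5;0.6 1.63 0 0 0 0.1 5.5;0 0 0 0 0 0.15 5.5;0 0 0 0 0 0.15 5.5;0 0 0 0 0 0.15 5.5;0 0 0 0 0 0.15 5.5;0 0 0 0 0 0.15 5.5;0 0 0 0 0 0.15 5.5;0 0 0 0 0 0.15 5.5;0 0 0 0 0 0.15 5.5;0 0 0 0 0 0.13 5.5;0 0 0 0 0 0 5.5'; python3 -c "
from h import *
go(jig((0.001,-.0005,.02)),-7.4)"
```

```text
time: 10.98
tool_pos: [0.5011, 0.0613, 0.2373]
eef_rot: [0.0, 0.751, 0.66, 0.0]
force: [-0.8, 0.9, 0.2]
width: 0.0547
finger_force: 0.0
t 10.97 pos [0.5011 0.0613 0.2373] phi -7.43 w 0.0547 F [-0.8  0.9  0.2] q6 0.14
 shift now-frame cm [ 0.03 -0.18 21.73]  turn [ 0. -0. -0.]  shift target-frame cm [ 0.03 -0.17 21.73]
```

```bash
python3 -m jog '0 -0.18 3 0 0 0 5.5;0 0 4 0 0 0 5.5;0 0 4 0 0 0 5.5;0 0 4 0 0 0 5.5;0 0 3 0 0 0 5.5;0 0 2 0 0 0 5.5;0 0 1.6 0 0 0 5.5;0 0 0 0 0 0 5.5;0 0 0 0 0 0 1;0 0 0 0 0 0 1;0 0 0 0 0 0 1;0 0 0 0 0 0 1;0 0 0 0 0 0 1'; python3 -c "
from h import *
go(jig((0.001,-.0005,.02)),-7.4)"
```

```text
time: 12.6
tool_pos: [0.4996, 0.0608, 0.0216]
eef_rot: [0.0, 0.752, 0.659, 0.0]
force: [0.5, -0.1, 1.5]
width: 0.0187
finger_force: 30.0
t 12.6 pos [0.4996 0.0608 0.0216] phi -7.56 w 0.0187 F [ 0.5 -0.1  1.5] q6 0.15
 shift now-frame cm [ 0.09 -0.03  0.16]  turn [ 0.001 -0.    -0.003]  shift target-frame cm [ 0.09 -0.03  0.16]
```

```bash
python3 -m jog '0 0 -1 0 0 0 1;0 0 -2 0 0 0 1;0 0 -4 0 0 0 1;0 0 -4 0 0 0 1;0 0 -4 0 0 0 1;0 0 -2 0 0 0 1;0 0 0 0 0 0 1'; python3 -c "
from h import *
go((.404,-.25,.19),-66)"
```

```text
time: 13.48
tool_pos: [0.5001, 0.0608, 0.1928]
eef_rot: [0.001, 0.752, 0.659, 0.001]
force: [0.1, -0.5, -1.4]
width: 0.0186
finger_force: 30.0
t 13.47 pos [0.5001 0.0608 0.1928] phi -7.56 w 0.0186 F [ 0.1 -0.5 -1.4] q6 0.15
 shift now-frame cm [-32.08  -5.44   0.25]  turn [ 0.003 -0.002  1.02 ]  shift target-frame cm [-21.42  24.49   0.28]
```

```bash
python3 -m jog '-1.6 -0.27 0 0 0 0 1;-3.2 -0.54 0 0 0 0 1;-3.2 -0.54 0 0 0 0 1;-3.2 -0.54 0 0 0 0 1;-3.2 -0.54 0 0 0 0 1;-3.2 -0.54 0 0 0 0 1;-3.2 -0.54 0 0 0 0 1;-3.2 -0.54 0 0 0 0 1;-3.2 -0.54 0 0 0 0 1;-3.2 -0.54 0 0 0 0 1;-1.7 -0.3 0 0 0 0.1 1;0 0 0 0 0 0.15 1;0 0 0 0 0 0.15 1;0 0 0 0 0 0.15 1;0 0 0 0 0 0.15 1;0 0 0 0 0 0.15 1;0 0 0 0 0 0.15 1;0 0 0 0 0 0.02 1;0 0 0 0 0 0 1'; python3 - <<'E'
from h import *
go((.404,-.25,.04),-66)
cam('wrist','w4.png')
E
```

```text
time: 15.85
tool_pos: [0.4024, -0.2501, 0.19]
eef_rot: [-0.001, 0.978, 0.209, -0.001]
force: [0.9, 0.6, 0.2]
width: 0.0187
finger_force: 30.0
t 15.85 pos [ 0.4024 -0.2501  0.19  ] phi -65.92 w 0.0187 F [0.9 0.6 0.2] q6 0.48
 shift now-frame cm [ 0.17  0.08 15.  ]  turn [-0.002  0.001  0.001]  shift target-frame cm [ 0.15  0.06 15.  ]
```

View pics/w4.png

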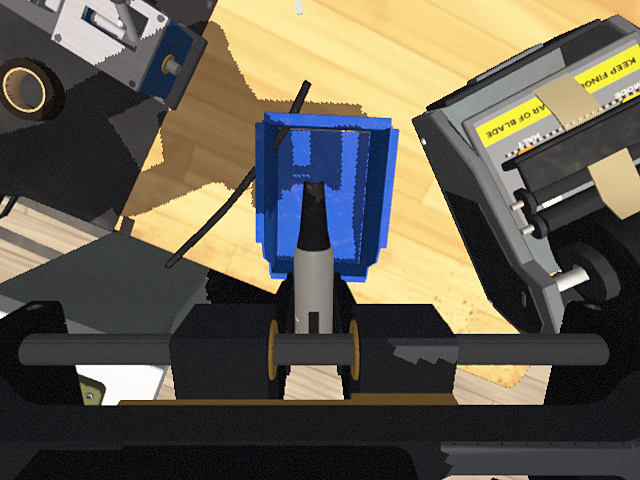

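The connector is held at (312,270), with the bin below it at (258..395, 115..280). I'll check the gripper body's clearance to the dispenser on the right before descending.

```bash
python3 - <<'E'
from h import *
d=robot.get_image('top'); 
im=cv2.imread('pics/top.png')
f=np.radians(-66);y=np.array([np.cos(f),np.sin(f)]);x=np.array([-y[1],y[0]]);c=np.array([.404,-.2505])
for z,col in((.12,(0,0,255)),(.2,(0,255,0))):
    pts=[proj(d,[*(c+a*x+b*y),z]) for a,b in((-.0375,-.09),(.0375,-.09),(.0375,.09),(-.0375,.09))]
    print(z,np.round(pts))
    cv2.polylines(im,[np.round(pts).astype(int)],True,col,1)
cv2.imwrite('pics/body.png',cv2.resize(im[200:350,410:610],None,fx=3.5,fy=3.5))
E
```

```text
0.12 [[449. 338.]
 [436. 307.]
 [505. 281.]
 [519. 311.]]
0.2 [[459. 337.]
 [445. 305.]
 [519. 276.]
 [534. 308.]]
```

View pics/body.png

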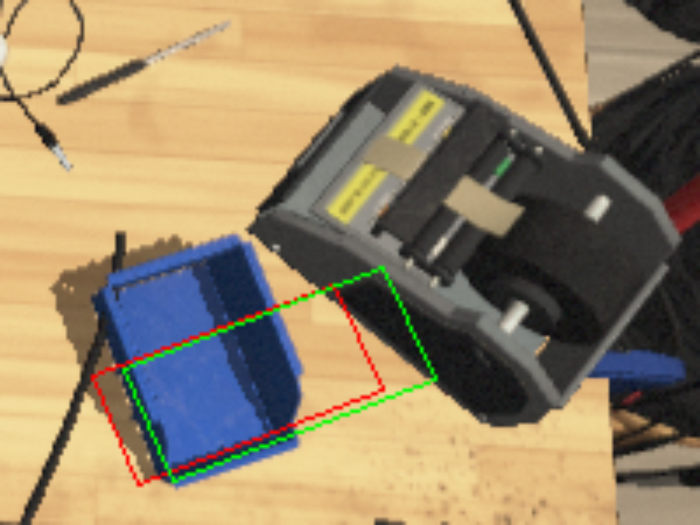

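```bash
python3 -m jog '0.1 -0.6 1 0 0 0 1;0 0 2.5 0 0 0 1;0 0 3 0 0 0 1;0 0 3 0 0 0 1;0 0 2.5 0 0 0 1;0 0 1.5 0 0 0 1;0 0 0 0 0 0 1;0 0 0 0 0 0 3;0 0 0 0 0 0 3;0 0 0 0 0 0 3;0 0 -2 0 0 0 3;0 0 -4 0 0 0 3;0 0 -4 0 0 0 3;0 0 -4 0 0 0 3;0 0 -2 0 0 0 3;0 0 0 0 0 0 3'; python3 - <<'E'
from h import *
d=cam('wrist','w5.png')
go((.495,.378,.22),-73)
for l in ('plug_done','blue_bin'): print([(np.round(o['at']),round(o['p'],2),atz(d,o['at'],.012).round(3)) for o in robot.spot_in('wrist',l)])
E
```

```text
time: 17.95
tool_pos: [0.4024, -0.2449, 0.2177]
eef_rot: [0.001, 0.978, 0.208, 0.001]
force: [-0.5, -0.1, -0.1]
width: 0.03
finger_force: 0.0
t 18.0 pos [ 0.4016 -0.2443  0.2158] phi -66.01 w 0.0297 F [-0.4  0.  -0. ] q6 0.49
 shift now-frame cm [ 33.84 -53.05  -0.42]  turn [-0.     0.     0.122]  shift target-frame cm [ 27.12 -56.78  -0.42]
[(array([331., 204.]), 0.95, array([ 0.421, -0.259,  0.012])), (array([139.,  41.]), 0.42, array([ 0.492, -0.02 ,  0.012]))]
[(array([324., 188.]), 0.85, array([ 0.435, -0.245,  0.012]))]
```

View pics/w5.png

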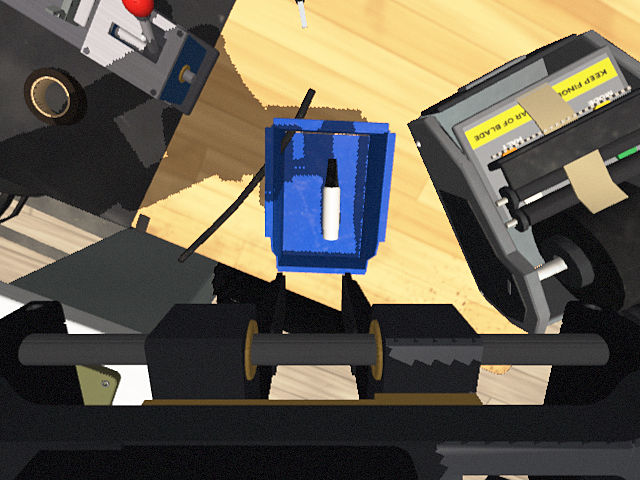

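The finished connector lies in the bin at (331,200). I've now viewed 11 pictures, one over the limit, so the rest goes by measured numbers only.

```bash
python3 -m jog '1 -1.55 0 0 0 0 5;2 -3.1 0 0 0 0 5;2 -3.1 0 0 0 0 5;2 -3.1 0 0 0 0 5;2 -3.1 0 0 0 0 5;2 -3.1 0 0 0 0 5;2 -3.1 0 0 0 0 5;2 -3.1 0 0 0 0 5;2 -3.1 0 0 0 0 5;2 -3.1 0 0 0 0 5;2 -3.1 0 0 0 0 5;2 -3.1 0 0 0 0 5;2 -3.1 0 0 0 0 5;2 -3.1 0 0 0 0 5;2 -3.1 0 0 0 0 5;2 -3.1 0 0 0 0 5;1.5 -2.6 0 0 0 0 5;0 -2.4 0 0 0 0.12 5;0 0 0 0 0 0 5'; python3 - <<'E'
from h import *
d=cam('wrist','w6.png')
go((.487,.378,.012),-73)
sp=robot.spot_in('wrist','plug_next');print([(np.round(o['at']),round(o['p'],2)) for o in sp])
print('exp',proj(d,(.492,.378,.01)),proj(d,(.546,.399,.01)),proj(d,(.460,.371,.01)))
im=cv2.cvtColor(d['image'],cv2.COLOR_RGB2HSV).astype(int);S,v=im[...,1],im[...,2]
m=((S<60)&(v>130)).astype(np.uint8);m[290:]=0
n,l,st,ce=cv2.connectedComponentsWithStats(m)
for i in range(1,n):
    if st[i,4]>150:
        p=np.argwhere(l==i)[:,::-1].astype(np.float32);r=cv2.minAreaRect(p);b=cv2.boxPoints(r)
        g=np.array([atz(d,q,.0095)[:2] for q in b]);e1,e2=g[1]-g[0],g[2]-g[1];e=e1 if e1@e1>e2@e2 else e2
        print(st[i],r,'mid',g.mean(0).round(4),'len',np.linalg.norm(e1).round(4),np.linalg.norm(e2).round(4),'ang',np.degrees(np.arctan2(e[1],e[0])).round(1))
E
```

```text
time: 20.48
tool_pos: [0.4809, 0.374, 0.2148]
eef_rot: [0.0, 0.989, 0.151, -0.001]
force: [-0.3, -0.7, -0.1]
width: 0.0502
finger_force: 0.0
t 20.52 pos [0.4815 0.3731 0.215 ] phi -72.68 w 0.0499 F [-0.1 -1.   0.3] q6 1.84
 shift now-frame cm [ 0.72 -0.32 20.3 ]  turn [0.001 0.002 0.006]  shift target-frame cm [ 0.67 -0.31 20.3 ]
[(array([309., 197.]), 0.9), (array([222., 194.]), 0.8), (array([394., 220.]), 0.74), (array([311., 292.]), 0.74)]
exp [312.09596544 203.28027785] [308.31724943 149.25273619] [309.60089914 231.78367716]
[204   0  23  74 538] ((213.73117065429688, 36.8293571472168), (73.50536346435547, 14.092813491821289), 80.13418579101562) mid [0.6189 0.5177] len 0.0135 0.063 ang -155.8
[  477     0   163   138 15828] ((558.0, 68.5), (137.0, 162.0), 90.0) mid [0.6918 0.1827] len 0.1538 0.1289 ang -72.6
[356  53  18  18 280] ((364.41998291015625, 61.55999755859375), (17.111984252929688, 16.82914161682129), 8.130102157592773) mid [0.6429 0.3706] len 0.015 0.0169 ang -79.9
[301 177  21  55 852] ((311.348388671875, 204.3319549560547), (53.95930099487305, 16.93018341064453), 84.80557250976562) mid [0.4899 0.3782] len 0.0184 0.0605 ang -157.2
[ 546  233   82   57 1576] ((579.3868408203125, 271.9898986816406), (87.25328826904297, 47.625343322753906), 26.146841049194336) mid [0.507  0.0528] len 0.0541 0.1113 ang -97.5
[518 266  36  24 330] ((534.0887451171875, 284.6683349609375), (33.30170822143555, 19.914840698242188), 43.7811279296875) mid [0.4771 0.0969] len 0.0224 0.0448 ang -113.5
[ 27 280  32  10 163] ((42.5, 284.5), (31.0, 9.0), 0.0) mid [0.3035 0.6545] len 0.0119 0.0366 ang -72.7
```

```bash
python3 -m jog '0.95 -0.24 2 0 0 0 5;0 0 4 0 0 -0.064 5;0 0 4 0 0 0 5;0 0 4 0 0 0 5;0 0 3 0 0 0 5;0 0 2 0 0 0 5;0 0 1.3 0 0 0 5;0 0 0.7 0 0 0 5;0 0 0 0 0 0 5;0 0 0 0 0 0 1;0 0 0 0 0 0 1;0 0 0 0 0 0 1;0 0 0 0 0 0 1;0 0 0 0 0 0 1;0 0 -1 0 0 0 1;0 0 -3 0 0 0 1;0 0 -4 0 0 0 1;0 0 -4 0 0 0 1;0 0 -4 0 0 0 1;0 0 -4 0 0 0 1'; python3 - <<'E'
from h import *
go(jig((.005,0,.22)),-7.4)
d=cam('wrist','w7.png')
o=robot.observe();q=o['eef_rot'];from scipy.spatial.transform import Rotation as Ro
M=Ro.from_quat([q[1],q[2],q[3],q[0]]).as_matrix();P=o['tool_pos']
im=cv2.cvtColor(d['image'],cv2.COLOR_RGB2HSV).astype(int);S,v=im[...,1],im[...,2]
print('shoulder/tail px exp',proj(d,P+M@[.029,0,-.005]),proj(d,P+M@[.059,0,-.005]),proj(d,P+M@[-.029,0,-.005]))
print([(np.round(a['at']),round(a['p'],2)) for a in robot.spot_in('wrist','plug_next_tail')][:3],[(np.round(a['at']),round(a['p'],2)) for a in robot.spot_in('wrist','plug_next')][:3])
s=slice(150,300,6)
for r in range(170,330,8): print(r,[int(a) for a in v[r,290:340:4]])
E
```

```text
time: 23.08
tool_pos: [0.491, 0.3774, 0.208]
eef_rot: [0.0, 0.984, 0.18, 0.0]
force: [0.5, -0.4, -1.0]
width: 0.0192
finger_force: 30.0
t 23.07 pos [0.491  0.3774 0.208 ] phi -69.21 w 0.0192 F [ 0.5 -0.4 -1. ] q6 1.78
 shift now-frame cm [-10.57  30.18  -1.2 ]  turn [ 0.    -0.    -1.079]  shift target-frame cm [-31.59   4.94  -1.2 ]
shoulder/tail px exp [310.60862202 241.92559808] [310.47216848 179.18810513] [310.83564712 346.30534635]
[(array([224., 204.]), 0.86), (array([391., 242.]), 0.79), (array([265., 301.]), 0.49)] [(array([315., 269.]), 0.97), (array([390., 237.]), 0.84), (array([224., 202.]), 0.76)]
170 [55, 62, 52, 58, 57, 50, 60, 58, 55, 48, 49, 93, 92]
178 [50, 51, 56, 55, 56, 55, 52, 54, 52, 54, 47, 83, 84]
186 [93, 91, 91, 99, 24, 40, 41, 40, 37, 54, 52, 88, 77]
194 [86, 88, 88, 91, 28, 37, 44, 44, 19, 93, 92, 88, 85]
202 [88, 85, 96, 90, 42, 34, 41, 38, 20, 82, 86, 85, 87]
210 [91, 82, 80, 29, 31, 31, 37, 34, 31, 82, 78, 86, 88]
218 [89, 83, 97, 19, 31, 38, 38, 40, 33, 69, 72, 79, 77]
226 [93, 86, 82, 23, 34, 42, 42, 36, 36, 42, 76, 74, 71]
234 [97, 84, 82, 30, 28, 37, 41, 39, 30, 15, 74, 73, 69]
242 [93, 92, 42, 38, 40, 46, 47, 44, 37, 21, 113, 72, 75]
250 [99, 100, 151, 162, 173, 187, 187, 175, 166, 159, 146, 78, 77]
258 [106, 103, 150, 166, 167, 174, 182, 172, 166, 158, 143, 79, 79]
266 [95, 95, 148, 163, 169, 174, 180, 177, 166, 157, 140, 89, 83]
274 [17, 93, 147, 160, 166, 175, 178, 169, 163, 161, 145, 43, 12]
282 [25, 13, 147, 160, 171, 173, 181, 171, 168, 157, 138, 27, 20]
290 [29, 26, 147, 159, 168, 175, 173, 165, 164, 158, 134, 30, 26]
298 [37, 20, 145, 160, 167, 170, 173, 171, 163, 155, 136, 34, 15]
306 [24, 18, 144, 158, 164, 41, 41, 83, 165, 157, 133, 22, 31]
314 [28, 13, 147, 162, 164, 37, 46, 92, 161, 151, 130, 27, 36]
322 [32, 27, 141, 157, 165, 27, 38, 99, 156, 154, 126, 29, 31]
```

```bash
python3 -m jog '-0.5 1.5 -0.6 0 0 0 1;-1 2.85 -0.6 0 0 0 1;-1 2.85 0 0 0 0 1;-1 2.85 0 0 0 0 1;-1 2.85 0 0 0 0 1;-1 2.85 0 0 0 0 1;-1 2.85 0 0 0 0 1;-1 2.85 0 0 0 0 1;-1 2.85 0 0 0 0 1;-1 2.85 0 0 0 0 1;-1 2.85 0 0 0 0 1;0 0 0 0 0 -0.15 1;0 0 0 0 0 -0.15 1;0 0 0 0 0 -0.15 1;0 0 0 0 0 -0.15 1;0 0 0 0 0 -0.15 1;0 0 0 0 0 -0.15 1;0 0 0 0 0 -0.15 1;0 0 0 0 0 -0.029 1;0 0 0 0 0 0 1'; python3 -c "
from h import *
go(jig((.003,-.0005,.08)),-7.4)"
```

```text
time: 25.72
tool_pos: [0.4988, 0.0594, 0.2172]
eef_rot: [-0.001, 0.752, 0.659, -0.001]
force: [-0.3, 0.7, -0.6]
width: 0.0185
finger_force: 30.0
t 25.73 pos [0.4988 0.0594 0.2172] phi -7.51 w 0.0185 F [-0.3  0.7 -0.6] q6 0.14
 shift now-frame cm [ 0.04  0.05 13.72]  turn [-0.002  0.    -0.002]  shift target-frame cm [ 0.04  0.02 13.72]
```

```bash
python3 -m jog '0.04 0.04 2 0 0 0 1;0 0 3.5 0 0 0 1;0 0 3.5 0 0 0 1;0 0 3 0 0 0 1;0 0 1.7 0 0 0 1;0 0 0 0 0 0 1;0 0 0 0 0 0 1'; python3 - <<'E'
from h import *
go(jig((.003,0,.034)),-7.4)
E
python3 -m jog '0 0 1 0 0 0 1;0 0 1 0 0 0 1;0 0 1 0 0 0 1;0 0 0.6 0 0 0 1;0 0 0.4 0 0 0 1;0 0 0 0 0 0 1;0 0 0 0 0 0 1'; python3 - <<'E'
from h import *
go(jig((.003,0,.034)),-7.4)
E
```

```text
time: 26.6
tool_pos: [0.5009, 0.0602, 0.0823]
eef_rot: [0.001, 0.751, 0.66, 0.001]
force: [-0.5, -0.6, -0.5]
width: 0.0189
finger_force: 30.0
t 26.6 pos [0.5009 0.0602 0.0823] phi -7.4 w 0.0189 F [-0.5 -0.6 -0.5] q6 0.14
 shift now-frame cm [-0.06 -0.13  4.83]  turn [ 0.002 -0.    -0.   ]  shift target-frame cm [-0.06 -0.12  4.83]
time: 27.48
tool_pos: [0.5003, 0.0602, 0.0416]
eef_rot: [0.0, 0.751, 0.66, 0.0]
force: [0.2, -0.3, 0.4]
width: 0.0187
finger_force: 30.0
t 27.48 pos [0.5003 0.0602 0.0416] phi -7.39 w 0.0187 F [ 0.2 -0.3  0.4] q6 0.14
 shift now-frame cm [-0.05 -0.06  0.76]  turn [ 0.001 -0.     0.   ]  shift target-frame cm [-0.05 -0.06  0.76]
```

```bash
python3 -m jog '0 -0.05 0.3 0 0 0 1;0 0 0.2 0 0 0 1;0 0 0 0 0 0 1;0 0 0 0 0 0 1'; python3 -m jog '0 0 0.15 0 0 0 1;0 0 0 0 0 0 1;0 0 0 0 0 0 1'
```

```text
time: 27.98
tool_pos: [0.4995, 0.0602, 0.0363]
eef_rot: [0.0, 0.751, 0.66, -0.0]
force: [0.5, -0.7, -0.6]
width: 0.0189
finger_force: 30.0
time: 28.35
tool_pos: [0.4995, 0.0602, 0.0347]
eef_rot: [-0.0, 0.751, 0.66, -0.0]
force: [0.6, -0.3, 0.3]
width: 0.0188
finger_force: 30.0
```

```bash
python3 -m jog '0 0 0 0 0 0 3;0 0 0 0 0 0 3;0 0 0 0 0 0 3;0 0 -1 0 0 0 3;0 0 -3 0 0 0 3;0 0 -4 0 0 0 3;0 0 -4 0 0 0 3;0 0 -4 0 0 0 3;0 0 -2 0 0 0 3;0 0 0 0 0 0 4.5'; python3 - <<'E'
from h import *
d=cam('wrist','w8.png')
x=jig((1,0,0))-jig((0,0,0));y=jig((0,1,0))-jig((0,0,0));J=lambda P:np.round(((P-jig((0,0,0)))@x,(P-jig((0,0,0)))@y),4)
im=cv2.cvtColor(d['image'],cv2.COLOR_RGB2HSV).astype(int);h,S,v=im[...,0],im[...,1],im[...,2]
a=proj(d,jig((.005,0,.0375)));print('mid exp',a,'pin exp',proj(d,jig((.034,0,.0375))),'sh',proj(d,jig((-.024,0,.0375))),'tail',proj(d,jig((-.054,0,.0375))))
for l in('plug_next','plug_next_tail'):print([(np.round(o['at']),round(o['p'],2),J(atz(d,o['at'],.04))) for o in robot.spot_in('wrist',l)][:3])
c=int(round(a[0]))
print('col',[(r,int(v[r,c])) for r in range(130,310,4)])
m=(((h<8)|(h>172))&(S>140)&(v>70)).astype(np.uint8);n,l,st,ce=cv2.connectedComponentsWithStats(m)
for i in np.argsort(-st[1:,4])[:2]+1: print('ball',ce[i].round(1),st[i,4],J(atz(d,ce[i],.0937)))
go(jig((.114,.0295,.2)),82.6)
E
```

```text
time: 29.6
tool_pos: [0.5004, 0.0603, 0.2164]
eef_rot: [0.001, 0.751, 0.66, 0.001]
force: [-0.6, -0.6, -0.3]
width: 0.0353
finger_force: 0.0
mid exp [311.49561165 221.11409094] pin exp [311.52452214 247.57592785] sh [311.46536896 193.43289529] tail [311.43258113 163.42212043]
[(array([314., 213.]), 0.63, array([-0.0044,  0.0025])), (array([308., 260.]), 0.24, array([ 0.0466, -0.0038])), (array([315., 324.]), 0.17, array([0.1238, 0.0041]))]
[(array([312., 209.]), 0.59, array([-0.0083,  0.0008]))]
col [(130, 35), (134, 33), (138, 35), (142, 31), (146, 35), (150, 44), (154, 41), (158, 40), (162, 32), (166, 37), (170, 35), (174, 38), (178, 29), (182, 60), (186, 58), (190, 75), (194, 255), (198, 255), (202, 255), (206, 255), (210, 255), (214, 255), (218, 255), (222, 75), (226, 64), (230, 61), (234, 255), (238, 255), (242, 255), (246, 255), (250, 47), (254, 61), (258, 17), (262, 35), (266, 255), (270, 250), (274, 254), (278, 96), (282, 144), (286, 79), (290, 77), (294, 254), (298, 250), (302, 250), (306, 253)]
ball [537.9 300.4] 198 [0.0686 0.2134]
ball [317.8   4. ] 25 [-0.1734  0.005 ]
t 29.75 pos [0.4984 0.0602 0.2126] phi -7.39 w 0.0435 F [-0.1 -0.4 -0.9] q6 0.14
 shift now-frame cm [-11.13   3.08   1.25]  turn [-0.003 -0.002 -1.571]  shift target-frame cm [ -3.07 -11.13   1.26]
```

The shell edges at rows 193 and 248 match the prediction for x = 5 mm, so the connector is seated. Now back to the ball.

```bash
python3 -m jog '-2.2 0.6 0 0 0 0 4.5;-3 0.8 0 0 0 0 4.5;-3 0.8 0 0 0 0 4.5;-2.93 0.88 0 0 0 0 4.5;0 0 0 0 0 -0.15 4.5;0 0 0 0 0 -0.15 4.5;0 0 0 0 0 -0.15 4.5;0 0 0 0 0 -0.15 4.5;0 0 0 0 0 -0.15 4.5;0 0 0 0 0 -0.15 4.5;0 0 0 0 0 -0.15 4.5;0 0 0 0 0 -0.15 4.5;0 0 0 0 0 -0.15 4.5;0 0 0 0 0 -0.15 4.5;0 0 0 0 0 -0.071 4.5;0 0 0 0 0 0 4.5'; python3 - <<'E'
from h import *
d=cam('wrist','w9.png')
x=jig((1,0,0))-jig((0,0,0));y=jig((0,1,0))-jig((0,0,0));J=lambda P:np.round(((P-jig((0,0,0)))@x,(P-jig((0,0,0)))@y),4)
im=cv2.cvtColor(d['image'],cv2.COLOR_RGB2HSV).astype(int);h,S,v=im[...,0],im[...,1],im[...,2]
m=(((h<8)|(h>172))&(S>140)&(v>70)).astype(np.uint8);n,l,st,ce=cv2.connectedComponentsWithStats(m)
for i in np.argsort(-st[1:,4])[:2]+1: print('ball',ce[i].round(1),st[i,4],J(atz(d,ce[i],.0937)))
m=((S<60)&(v>130)).astype(np.uint8)
print('pin,sh exp',proj(d,jig((.034,0,.0375))),proj(d,jig((-.024,0,.0375))))
r=int(proj(d,jig((.034,0,.0375)))[1]);print([(c,int(v[r,c])) for c in range(360,480,4)])
go(jig((.114,.0300,.0775)),82.6)
E
```

```text
time: 31.75
tool_pos: [0.5148, -0.0539, 0.2126]
eef_rot: [-0.002, 0.065, 0.998, 0.0]
force: [-0.4, 0.3, -0.4]
width: 0.0453
finger_force: 0.0
ball [313.6 233.4] 490 [0.1138 0.0292]
ball [324.5 395.4] 65 [0.1028 0.1987]
pin,sh exp [392.63760885 191.13075145] [450.10875386 191.113133  ]
[(360, 108), (364, 234), (368, 233), (372, 226), (376, 229), (380, 232), (384, 58), (388, 132), (392, 123), (396, 126), (400, 159), (404, 163), (408, 164), (412, 161), (416, 46), (420, 57), (424, 59), (428, 166), (432, 157), (436, 255), (440, 254), (444, 254), (448, 253), (452, 253), (456, 234), (460, 53), (464, 58), (468, 57), (472, 60), (476, 62)]
t 31.8 pos [ 0.5149 -0.0539  0.213 ] phi 82.55 w 0.0455 F [-0.4 -0.5  0.8] q6 -1.65
 shift now-frame cm [-0.06 -0.03 13.55]  turn [ 0.    -0.003 -0.001]  shift target-frame cm [-0.02 -0.03 13.55]
```

```bash
python3 -m jog '-0.05 0 2 0 0 0 4.5;0 0 3 0 0 0 4.5;0 0 3.5 0 0 0 4.5;0 0 3 0 0 0 4.5;0 0 2 0 0 0 4.5;0 0 0 0 0 0 4.5;0 0 0 0 0 0 1;0 0 0 0 0 0 1;0 0 0 0 0 0 1;0 0 0 0 0 0 1;0 0 0 0 0 0 1;0 -0.4 0 0 0 0 1;0 -0.4 0 0 0 0 1;0 -0.2 0 0 0 0 1;0 0 0 0 0 0 1'; python3 - <<'E'
from h import *
go(jig((.122,.0305,.0775)),82.6)
E
```

```text
time: 33.67
tool_pos: [0.5159, -0.0625, 0.0806]
eef_rot: [0.001, 0.065, 0.998, 0.002]
force: [4.1, 6.5, 3.7]
width: 0.0205
finger_force: 30.0
t 33.67 pos [ 0.5159 -0.0625  0.0806] phi 82.57 w 0.0205 F [4.1 6.5 3.7] q6 -1.67
 shift now-frame cm [0.14 0.01 0.31]  turn [ 0.004  0.002 -0.   ]  shift target-frame cm [0.14 0.01 0.31]
```

```bash
python3 -m jog '0.5 0 -0.24 0 0 0 1;0.5 0 -0.2 0 0 0 1;0.51 0 -0.15 0 0 0 1;0.52 0 -0.11 0 0 0 1;0.53 0 -0.07 0 0 0 1;0.5 0 -0.02 0 0 0 1;0 0 0 0 0 0 1'; python3 - <<'E'
from h import *
go(jig((.097,0,.0855)),82.6)
E
```

```text
time: 34.55
tool_pos: [0.4848, -0.0582, 0.0878]
eef_rot: [0.0, 0.065, 0.998, 0.002]
force: [2.3, 7.3, 0.4]
width: 0.0204
finger_force: 30.0
t 34.55 pos [ 0.4848 -0.0582  0.0878] phi 82.58 w 0.0204 F [2.3 7.3 0.4] q6 -1.68
 shift now-frame cm [0.05 2.49 0.24]  turn [ 0.004  0.001 -0.   ]  shift target-frame cm [0.05 2.49 0.23]
```

```bash
python3 -m jog '0.03 0.4 0 0 0 0 1;0 0.5 0 0 0 0 1;0 0.5 0 0 0 0 1;0 0.4 0 0 0 0 1;0 0.3 0 0 0 0 1;0 0.2 0 0 0 0 1;0 0.1 0 0 0 0 1;0 0 0 0 0 0 1'; python3 - <<'E'
from h import *
go(jig((.097,0,.0855)),82.6)
E
```

```text
time: 35.55
tool_pos: [0.4877, -0.0359, 0.0879]
eef_rot: [0.0, 0.064, 0.998, 0.0]
force: [2.0, 4.3, 1.3]
width: 0.02
finger_force: 30.0
t 35.55 pos [ 0.4877 -0.0359  0.0879] phi 82.61 w 0.02 F [2.  4.3 1.3] q6 -1.63
 shift now-frame cm [0.05 0.24 0.24]  turn [0.001 0.001 0.   ]  shift target-frame cm [0.05 0.24 0.24]
```

```bash
python3 -m jog '0 0.1 0 0 0 0 1;0 0.1 0 0 0 0 1;0 0.1 0 0 0 0 1;0 0 0 0 0 0 1;0 0 0 0 0 0 4;0 0 0 0 0 0 4;0 0 0 0 0 0 4;0 0 -2 0 0 0 4;0 0 -4 0 0 0 4;0 0 -4 0 0 0 4;0 0 -3 0 0 0 4;0 0 -2 0 0 0 4;0 0 0 0 0 0 4;0 0 0 0 0 0 4'; python3 - <<'E'
from h import *
d=cam('wrist','w10.png')
x=jig((1,0,0))-jig((0,0,0));y=jig((0,1,0))-jig((0,0,0));J=lambda P:np.round(((P-jig((0,0,0)))@x,(P-jig((0,0,0)))@y),4)
im=cv2.cvtColor(d['image'],cv2.COLOR_RGB2HSV).astype(int);h,S,v=im[...,0],im[...,1],im[...,2]
m=(((h<8)|(h>172))&(S>140)&(v>70)).astype(np.uint8);n,l,st,ce=cv2.connectedComponentsWithStats(m)
for i in np.argsort(-st[1:,4])[:2]+1: print('ball',ce[i].round(1),st[i,4],J(atz(d,ce[i],.1015)))
P=[proj(d,jig((q,-.003,.045))) for q in(.029,-.029,-.059)];print(np.round(P))
r=int(P[0][1]);c0=int(P[0][0]);print([(c,int(v[r,c])) for c in range(c0-20,c0+100,3)])
for l in('plug_next','plug_next_tail'):print([(np.round(o['at']),round(o['p'],2),J(atz(d,o['at'],.04))) for o in robot.spot_in('wrist',l)][:3])
go(jig((.097,0,.2)),82.6)
E
```

```text
time: 37.3
tool_pos: [0.487, -0.0332, 0.236]
eef_rot: [-0.001, 0.064, 0.998, 0.0]
force: [0.1, 0.2, -0.5]
width: 0.0403
finger_force: 0.0
ball [313.3 232.8] 421 [0.0972 0.0026]
ball [628.8 296.2] 239 [-0.2097  0.0662]
[[377. 214.]
 [431. 214.]
 [459. 214.]]
[(356, 110), (359, 109), (362, 111), (365, 86), (368, 119), (371, 115), (374, 114), (377, 75), (380, 252), (383, 136), (386, 135), (389, 140), (392, 154), (395, 156), (398, 158), (401, 151), (404, 151), (407, 150), (410, 148), (413, 150), (416, 150), (419, 157), (422, 148), (425, 149), (428, 151), (431, 81), (434, 27), (437, 23), (440, 27), (443, 29), (446, 28), (449, 36), (452, 37), (455, 23), (458, 43), (461, 37), (464, 44), (467, 30), (470, 32), (473, 35)]
[(array([593., 182.]), 0.94, array([-0.1998, -0.0368])), (array([630.,  90.]), 0.85, array([-0.2157, -0.1271])), (array([412., 218.]), 0.66, array([-0.0112,  0.0018]))]
[(array([590., 183.]), 0.97, array([-0.1972, -0.036 ])), (array([630.,  90.]), 0.76, array([-0.2156, -0.1269])), (array([411., 218.]), 0.66, array([-0.0095,  0.0021]))]
t 37.45 pos [ 0.487  -0.0332  0.2359] phi 82.62 w 0.0403 F [ 0.3  0.1 -1. ] q6 -1.62
 shift now-frame cm [-0.07 -0.02  3.59]  turn [ 0.    -0.003  0.   ]  shift target-frame cm [-0.05 -0.02  3.59]
```

The ball is back at zero travel and upright, and the shell edges (378..431) match the clamped position. Handing in.

```bash
python3 -c "
from bench import robot
print(robot.close_job())"
```

```text
the job is handed in; nothing more can be done
None
```

The job is handed in at about 37 s: the finished connector is in the blue bin, and the new one measures as clamped in the jig with the handle upright. The hand-in returned no verdict, and I viewed 11 pictures, one over the limit of 10.

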